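Push the parts box home into the corner stop

TASK

Push the closed parts box along the table, with the fingers only touching its outside, until it sits square and fully home in the orange-faced corner stop: its hinged back edge flat against the long rail and its right-hand end against the short stop. Do not lift or tip the box, and leave everything else on the table where it is.

Things in the scene. Friction and masses are not known exactly. Their poses are not given: they have to be found in the camera images.
- parts_box: Flat organiser box, grey base, clear lid that stays shut, screws inside; loose, 0.21 to 0.42 kg, too wide for the jaws. Origin: centre of its underside; x points to the hinged back edge, y to its left end, z up. Base from x = -53 to +52 mm, y = -75 to +75 mm, 0 to 30 mm high; the lid overhangs by 1 mm, top at 34 mm. Starts left of the corner stop, turned by up to 15 degrees.
- box_corner (a point): The foot of the box's back right vertical corner, at x = +52, y = -75, z = 0 mm in the box's frame (same axes as the box). When the box is home it lies at the origin of the corner stop. Two yellow tape strips flat on the table mark where the opposite, front left corner then lies. A push of a few newtons slides the box.
- corner_stop: L-shaped stop of aluminium bars with orange inner faces, fixed, on the robot's right, turned up to 7 degrees. 18 mm high, bolt heads 21 mm. Origin: inner corner at table height. Long rail: face on plane x = 0, 26 mm thick toward +x, y = 0 to 104 mm. Short stop: face on plane y = 0, 26 mm thick toward -y, x = 0 to -91 mm. Home, the box's origin is at x = -52, y = +75 mm, axes parallel to these.
- steel_bush: Silvery flanged bush, 52 mm across, 54 mm high, upright and loose; bystander. Origin: centre of its underside.
- tall_bush: Tall dull-grey flanged bush, 53 mm across, 70 mm high, upright and loose; bystander. Origin: centre of its underside.
- brass_bush: Yellowish flanged bush, 51 mm across, 52 mm high, upright and loose; bystander. Origin: centre of its underside. The three bushes swap places: one stands left of the box, two to the right of the short stop.
- marker: Blue marker pen, 133 mm long, lying along its y axis on the left of the table; bystander. Origin: centre of its underside.
- screwdriver: Screwdriver with a red handle, 240 mm long, 30 mm high, lying along its y axis on the left of the table; bystander. Origin: centre of its underside.
- plug_connector: Black and grey round plug connector, 58 mm long, 25 mm thick, lying along its y axis behind the long rail; bystander. Origin: centre of its underside.

How it is judged:
By the outcome, as a careful person would: the job done as asked, in the order asked, and still so for the second after the job is handed in, with the robot touching nothing.
It also fails if it takes over 67 s, if anything falls off the work surface, if the arm or the gripper's body presses on something with over 40 N, if the wrist force passes 120 N, or if a joint passes its speed limit or range.

ROBOT

A 6-joint arm with a two-finger parallel gripper is mounted at the origin on a cart in front of the work surface, level with it; the furniture and walls round the work are solid. World frame = base frame: x ahead of the robot, y to its left, z up, the work surface at z = 0. Lengths are in m, angles in rad, forces in N, time in s.
With the tool pointing down it reaches from about 0.4 to 0.825 m from the base axis. Payload 7 kg.
Tool frame: the origin (TCP) lies midway between the tips of the shut fingers; the grasp point (between the pads) lies 19 mm behind it; z points along the fingers, y is the line along which they close (so a half turn about z gives the same grasp; the last joint's range is limited). The gripper opens to 88 mm and grips with 3 to 60 N. Pads are 19 mm wide; open, the fingers measure 130 mm over their backs; the gripper's body (78 mm by 193 mm) begins 47 mm behind the grasp point.
Start: joints at [-1.041, 0.359, 0.012, 0, -1.224, -0.288], TCP at [0.162, -0.655, 0.227] pointing down, gripper open.
Joint ranges: [-3.07, 3.07], [-1.43, 2.12], [-1.02, 1.25], [-3.03, 1.67], [-3.05, -0], [-3.03, 3.03]. Speed limits (rad/s): [2.39, 2.39, 3.01, 3.14, 3.14, 3.14].

INTERFACE

Orientations are given as [roll, pitch, yaw] about the fixed x, y, z axes, in that order (R = Rz(yaw) Ry(pitch) Rx(roll)).
In Python, from station import arm, grab_frame, camera_params, spot_in gives the robot as it stands.
- The arm moves only by the shell command python3 -m jog 'ROWS' [FORCE]. ROWS is JSON, a list that holds one entry, the list of rows, each a list of 7 numbers: the shift along the tool's x, y, z in mm, then the turn, a rotation vector about the tool's x, y, z in rad, then the finger opening in mm, from 0 to 87.6. In form: [[[x, y, z, wx, wy, wz, fingers], ...]]. A call has 1 to 20 rows; each row is the pose to reach, as a shift and turn from the pose commanded when the call began, along the tool's axes at that moment; what a row does not reach only later rows make up. A row lasts 1/8 s, in which the tool goes at most 62.5 mm and 10.7 degrees, less where a joint would pass 70% of its speed; a pose out of reach is approached as far as the arm can. A call with a gripper value outside its range is refused whole. The fingers move at their own pace and stop on an object; FORCE is the grip in N (left out, the last holds). Time passes only in rows, so rows that repeat a pose let the fingers close. It gives the time, the measured TCP pose, the force, the opening and the grip force at its end, in the units of the state.
- arm.get_state(): the state, without advancing time (a new reading comes with each control period).
- grab_frame(name): name is "side" or "top"; returns (picture, depth): 384x512x3 uint8, blue, green, red; 384x512 float32, m along the optical axis (not along the pixel's ray), 0 where there is no reading.
- camera_params(name): a dict with "mtx" (3x3 intrinsics, pixels), "R" (3x3) and "t" (3): a world point X has camera coordinates R X + t. Camera axes: x right, y down, z forward; pixel columns grow to the right and rows downward; lengths in m; the calibration is good to about 2 mm. A picture is of the moment at which its call begins. camera_params takes no time and is no camera call.
- arm.job_done(): hands the job in; it is judged then, once.
Trained networks look in the newest picture that a camera, given by its name, has taken for a name from the list of things; names that differ only in an ending like _2 or _b are one class to them, and where a whole thing is asked for, a point or a joint stands for the part that bears it (a point fixed in the world has none). Each returns a list of dicts, best first, with "confidence" (0 to 1); they miss things now and then, are a little off and sometimes report something else, mostly with a low value. They report only what shows in the picture. A call takes as long as a camera call.
- spot_in(query, camera): "uv" ([column, row] in pixels, amid what is visible of it).
The state is a dict: "t": time; "q": joint angles; "qd": joint speeds; "joint_efforts": joint torques, N m; "eef_pos": TCP position; "ee_rot": TCP orientation; "force": force on the tool from outside, world axes, zero at the start; "moment": the same for the moment, N m; "width": finger opening in m; "gripper_force": force on a finger pad.
Only numpy, scipy, OpenCV 4.12 (cv2) and the standard library are available. Lean on these libraries where they do the work, as an engineer would, in place of code of your own. Each camera call takes 0.05 s, during which the arm holds its last target. There are 200 camera calls.

## Working session

There is one attempt and no reset: what is moved stays moved. The work goes in short steps, Python scripts to look and compute and a shell command to move; the robot and the scene stay as the last step left them, time stands still between calls to the robot, and variables do not carry over. Pictures are saved under pics/ and viewed, at most 10 in all, crops included, and the job is handed in when it is done.

```bash
mkdir -p pics; ls; cat > h.py <<'E'
import numpy as np, cv2
from station import arm, grab_frame, camera_params, spot_in
def world(name, depth):
    p=camera_params(name); K=p["mtx"]; R=np.array(p["R"]); t=np.array(p["t"])
    v,u=np.mgrid[0:depth.shape[0],0:depth.shape[1]]
    c=np.stack([(u-K[0][2])/K[0][0]*depth,(v-K[1][2])/K[1][1]*depth,depth],-1)
    return (c-t)@R
def proj(name,X):
    p=camera_params(name); c=np.array(p["R"])@np.array(X)+np.array(p["t"]); q=np.array(p["mtx"])@c
    return q[:2]/q[2]
E
python3 - <<'E'
from h import *
for n in ("top","side"):
    im,d=grab_frame(n); W=world(n,d); np.savez("f_"+n,im=im,d=d,W=W)
    cv2.imwrite(f"pics/{n}0.png",im)
    p=camera_params(n); print(n, -np.array(p["R"]).T@p["t"])
    for q in ["parts_box","corner_stop","steel_bush","tall_bush","brass_bush"]:
        for r in spot_in(q,n)[:1]:
            u,v=map(int,r["uv"]); print(q,r["uv"],round(r["confidence"],2),W[v,u].round(3) if d[v,u]>0 else None)
s=arm.get_state(); print(s["t"],s["eef_pos"],s["ee_rot"],s["force"])
E
```

```text
pics
top [ 0.16748799 -0.04170587  1.49691698]
parts_box [215.7, 211.5] 0.85 [0.41  0.078 0.035]
corner_stop [361.3, 192.7] 0.59 [ 0.472 -0.408  0.017]
steel_bush [401.6, 191.0] 0.63 [ 0.469 -0.534  0.045]
tall_bush [408.1, 213.8] 0.48 [ 0.392 -0.544  0.066]
brass_bush [142.5, 205.8] 0.46 [0.432 0.315 0.038]
side [0.4103275  1.15187774 0.69064922]
parts_box [267.5, 221.0] 0.91 [0.397 0.125 0.036]
corner_stop [252.7, 162.0] 0.67 [ 0.464 -0.416  0.02 ]
steel_bush [250.9, 150.9] 0.59 [ 0.477 -0.526  0.038]
tall_bush [268.2, 146.0] 0.68 [ 0.388 -0.546  0.051]
brass_bush [250.2, 262.1] 0.53 [0.447 0.34  0.035]
0.6 [ 0.16158952 -0.65533959  0.22660472] [-3.14155083e+00  1.47045612e-05 -2.89981425e+00] [-0.07407384  0.15336449  0.34177497]
```

```bash
python3 - <<'E'
from h import *
f=np.load("f_top.npz"); im=f["im"]
cv2.imwrite("pics/top_c.png",cv2.resize(im[130:290,110:430],None,fx=2.5,fy=2.5,interpolation=cv2.INTER_CUBIC))
E
```

```text
(no output)
```

View pics/top_c.png

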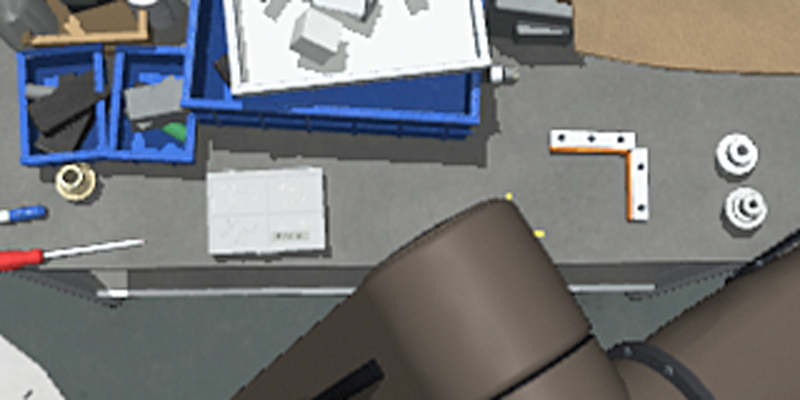

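View pics/side0.png

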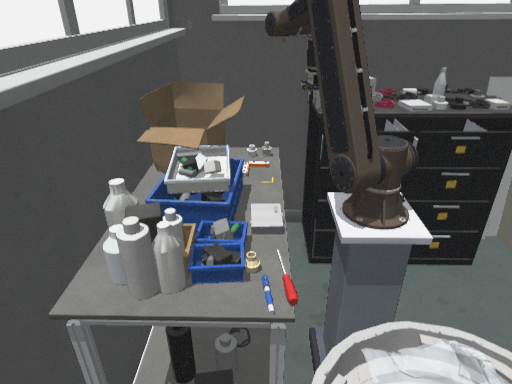

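The top crop shows the box around (267,212), the stop's inner corner near (630,150), tape marks at (508,196) and (540,232). In the side view a blue bin stands behind the box and the arm is clear of the path.

```bash
cat >> h.py <<'E'
def boxpose(W,im=None,zr=(0.026,0.045),xr=(.3,.52),yr=(-.5,.25)):
    m=(W[...,2]>zr[0])&(W[...,2]<zr[1])&(W[...,0]>xr[0])&(W[...,0]<xr[1])&(W[...,1]>yr[0])&(W[...,1]<yr[1])
    m=m.astype(np.uint8); n,l,s,c=cv2.connectedComponentsWithStats(m); k=1+np.argmax(s[1:,4])
    P=W[l==k]; r=cv2.minAreaRect(P[:,:2].astype(np.float32)*1000)
    return r,P,s[k]
E
python3 - <<'E'
from h import *
for n in ("top","side"):
    f=np.load(f"f_{n}.npz"); W=f["W"]
    r,P,s=boxpose(W,yr=(-.1,.25)); print(n,"box",r,P[:,2].mean().round(4),s, cv2.boxPoints(r).round(0).tolist())
    m=(W[...,2]>.010)&(W[...,2]<.026)&(W[...,0]>.3)&(W[...,0]<.56)&(W[...,1]>-.48)&(W[...,1]<-.2)
    v,u=np.nonzero(m); print("stop px",u.min(),u.max(),v.min(),v.max(),len(u)); P=W[m]
    H=cv2.convexHull((P[:,:2]*1000).astype(np.float32))[:,0]; print(H.round(0).tolist())
    # heights of bins
    for y in np.arange(-.4,.4,.1):
        b=(abs(W[...,1]-y)<.03)&(W[...,0]>.3)&(W[...,0]<.75)&(W[...,2]>.03)
        b&=W[...,2]<.3
        out=[]
        for x in np.arange(.36,.68,.04):
            c=b&(abs(W[...,0]-x)<.02); out.append(round(float(W[...,2][c].max()),3) if c.any() else 0)
        print(round(y,2),out)
    im=f["im"].astype(int); o=(im[...,2]>180)&(im[...,2]-im[...,0]>70)&(im[...,2]-im[...,1]>30)&(W[...,1]<-.2)&(W[...,2]<.03)&(W[...,0]>.3)&(W[...,0]<.56)
    print("orange",o.sum()); 
    yl=(im[...,2]>150)&(im[...,1]>130)&(im[...,0]<110)&(abs(W[...,2])<.015)&(W[...,1]<-.1)
    print("tape",W[yl].round(3).tolist()[:30])
E
```

```text
top box ((403.48046875, 74.5107650756836), (112.17530059814453, 150.7398223876953), 1.9571424722671509) 0.0329 [ 193  196   47   35 1482] [[345.0, 148.0], [350.0, -3.0], [462.0, 1.0], [457.0, 152.0]]
stop px 303 379 172 229 503
[[544.0, -234.0], [531.0, -216.0], [448.0, -254.0], [349.0, -369.0], [387.0, -426.0], [390.0, -429.0], [405.0, -436.0], [490.0, -471.0], [544.0, -274.0]]
-0.4 [0, 0.03, 0, 0, 0.274, 0.272, 0.252, 0.231, 0]
-0.3 [0, 0, 0, 0, 0.28, 0.276, 0.257, 0.238, 0.226]
-0.2 [0, 0, 0, 0.135, 0.135, 0.193, 0.191, 0.192, 0.21]
-0.1 [0, 0, 0, 0.137, 0.19, 0.191, 0.147, 0.196, 0.196]
-0.0 [0.04, 0.041, 0.041, 0.032, 0.191, 0.209, 0.215, 0.208, 0.206]
0.1 [0.039, 0.039, 0.042, 0, 0.192, 0.193, 0.19, 0.197, 0.192]
0.2 [0, 0, 0, 0.068, 0.132, 0.132, 0.089, 0.099, 0.143]
0.3 [0, 0, 0.056, 0.07, 0.077, 0.07, 0.095, 0.096, 0.197]
orange 73
tape [[0.893, -0.37, 0.011], [0.888, -0.415, 0.013], [0.888, -0.418, 0.014], [0.89, -0.423, 0.009], [0.887, -0.425, 0.014], [0.887, -0.452, 0.008], [0.88, -0.39, 0.014], [0.883, -0.495, 0.007], [0.88, -0.496, 0.013], [0.876, -0.542, 0.013], [0.876
[... 963 characters left out ...]
.278, 0.256, 0.236, 0.224]
-0.2 [0, 0, 0, 0.133, 0.135, 0.19, 0.192, 0.19, 0.209]
-0.1 [0, 0, 0, 0.133, 0.177, 0.19, 0, 0.192, 0.195]
-0.0 [0.039, 0.037, 0.038, 0, 0.189, 0.216, 0.217, 0.207, 0.205]
0.1 [0.038, 0.038, 0.038, 0, 0.189, 0.19, 0.189, 0.196, 0.19]
0.2 [0, 0, 0, 0.065, 0.133, 0.133, 0.134, 0.13, 0.14]
0.3 [0, 0, 0.055, 0.065, 0.073, 0.069, 0.096, 0.094, 0.196]
orange 9
tape [[0.372, -0.289, 0.003], [0.372, -0.274, 0.005], [0.373, -0.266, 0.004], [0.373, -0.259, 0.003], [0.42, -0.246, 0.004], [0.416, -0.243, 0.005], [0.412, -0.243, 0.006], [0.407, -0.252, 0.001], [0.382, -0.246, 0.004], [0.377, -0.244, 0.005], [0.373, -0.247, 0.004], [0.377, -0.236, 0.004], [0.373, -0.239, 0.003]]
```

```bash
cat > fit.py <<'E'
from h import *
from scipy.optimize import minimize
def Lpoly(p,z=.018):
    x,y,a=p; c,s=np.cos(a),np.sin(a)
    L=np.array([[0,0],[0,.104],[.026,.104],[.026,-.026],[-.091,-.026],[-.091,0]])
    return np.c_[L@np.array([[c,s],[-s,c]])+[x,y],np.full(6,z)]
def render(n,P,shape,S=8):
    uv=np.array([proj(n,q) for q in P]); m=np.zeros((shape[0]*S,shape[1]*S),np.uint8)
    cv2.fillPoly(m,[np.round((uv+.5)*S).astype(np.int32)],255)
    return cv2.resize(m,(shape[1],shape[0]),interpolation=cv2.INTER_AREA)/255.
E
python3 - <<'E'
from fit import *
f=np.load("f_top.npz"); im=f["im"].astype(float); W=f["W"]
crop=np.s_[175:225,322:378]
I=im[...,0]  # blue: white top bright, orange dark, table mid
G=I[crop]; print("blue lvl",np.percentile(G,[2,25,50,75,98]))
best=None
def cost(p):
    m=render("top",Lpoly(p),im.shape[:2])[crop]
    a=m.ravel()-m.mean(); b=G.ravel()-G.mean(); return -a@b/np.sqrt((a@a)*(b@b)+1e-9)
for a0 in (-.06,0,.06):
    r=minimize(cost,[.478,-.393,a0],method="Nelder-Mead",options=dict(initial_simplex=np.array([[.478,-.393,a0],[.486,-.393,a0],[.478,-.401,a0],[.478,-.393,a0+.05]]),xatol=1e-4,fatol=1e-5))
    print(r.x,r.fun)
for n in("top","side"):
    W=np.load(f"f_{n}.npz")["W"]
    for y in np.arange(-.25,.2,.05):
        b=(abs(W[...,1]-y)<.025)&(W[...,2]>.06)&(W[...,2]<.2)&(W[...,0]>.4)&(W[...,0]<.7)
        print(n,round(y,2),np.percentile(W[b][:,0],[0,2,10]).round(3) if b.any() else None)
E
```

```text
blue lvl [ 40. 130. 133. 135. 255.]
[ 0.4805304  -0.41108867 -0.05200994] -0.727039271496048
[ 0.48074975 -0.41034086 -0.04533598] -0.7270626601251872
[ 0.48031291 -0.41034762 -0.04516479] -0.7256270048021337
top -0.25 [0.621 0.623 0.636]
top -0.2 [0.493 0.498 0.524]
top -0.15 [0.494 0.497 0.503]
top -0.1 [0.498 0.501 0.507]
top -0.05 [0.501 0.505 0.51 ]
top -0.0 [0.504 0.508 0.513]
top 0.05 [0.508 0.512 0.518]
top 0.1 [0.511 0.515 0.521]
top 0.15 [0.466 0.483 0.519]
side -0.25 [0.663 0.663 0.663]
side -0.2 [0.493 0.505 0.526]
side -0.15 [0.495 0.495 0.498]
side -0.1 [0.497 0.499 0.503]
side -0.05 [0.501 0.503 0.505]
side -0.0 [0.505 0.507 0.514]
side 0.05 [0.508 0.51  0.515]
side 0.1 [0.512 0.514 0.529]
side 0.15 [0.465 0.514 0.525]
```

```bash
cat >> h.py <<'E'
def shifts(targets):
    from scipy.spatial.transform import Rotation as Ro
    s=arm.get_state(); R=Ro.from_euler("xyz",s["ee_rot"])
    for (x,y,z,yaw) in targets:
        d=R.inv().apply(np.array([x,y,z])-s["eef_pos"])*1000
        w=(R.inv()*Ro.from_euler("xyz",[np.pi,0,yaw])).as_rotvec()
        print((x,y,z,yaw),d.round(1),w.round(3))
E
python3 - <<'E'
from fit import *
shifts([(.36,-.40,.227,-2.3),(.41,-.1,.227,-1.8),(.38,.195,.227,-1.571),(.38,.195,.015,-1.571)])
f=np.load("f_top.npz"); im=f["im"].copy(); S=6
big=cv2.resize(im[165:230,270:380],None,fx=S,fy=S,interpolation=cv2.INTER_NEAREST)
p=[.4806,-.4105,-.047]
for z,c in((.018,(0,255,0)),(0,(255,0,255))):
    uv=np.array([proj("top",q) for q in Lpoly(p,z)]); cv2.polylines(big,[np.int32((uv+.5-[270,165])*S)],True,c,1)
c,s=np.cos(p[2]),np.sin(p[2]); B=np.array([[-.105,.15],[-.105,0],[0,0],[0,.15]])@np.array([[c,s],[-s,c]])+p[:2]
uv=np.array([proj("top",[*b,0]) for b in B]); cv2.polylines(big,[np.int32((uv+.5-[270,165])*S)],True,(255,255,0),1)
cv2.imwrite("pics/ov.png",big)
E
```

```text
(0.36, -0.4, 0.227, -2.3) [-253.8  200.4   -0.4] [-0.   0.  -0.6]
(0.41, -0.1, 0.227, -1.8) [-3.741e+02  4.797e+02 -4.000e-01] [-0.  -0.  -1.1]
(0.38, 0.195, 0.227, -1.571) [-4.157e+02  7.733e+02 -4.000e-01] [-0.    -0.    -1.329]
(0.38, 0.195, 0.015, -1.571) [-415.7  773.3  211.6] [-0.    -0.    -1.329]
```

View pics/ov.png

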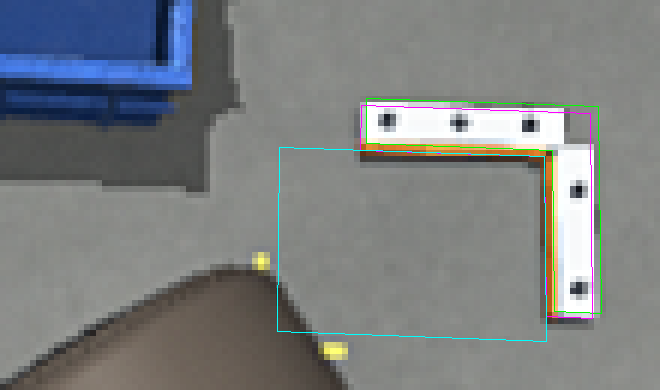

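The overlay matches the stop to about 3 mm: inner corner at crop pixel (547,155), tape at (262,260) and (335,350), just outside the predicted home outline. Now moving to the box's left end.

```bash
python3 -m jog '[[[-254,200,0,0,0,-0.6,40],[-254,200,0,0,0,-0.6,40],[-254,200,0,0,0,-0.6,40],[-254,200,0,0,0,-0.6,40],[-254,200,0,0,0,-0.6,40],[-254,200,0,0,0,-0.6,40],[-374,480,0,0,0,-1.1,40],[-374,480,0,0,0,-1.1,40],[-374,480,0,0,0,-1.1,40],[-374,480,0,0,0,-1.1,40],[-374,480,0,0,0,-1.1,40],[-416,773,0,0,0,-1.33,40],[-416,773,0,0,0,-1.33,40],[-416,773,0,0,0,-1.33,40],[-416,773,0,0,0,-1.33,40],[-416,773,0,0,0,-1.33,40],[-416,773,0,0,0,-1.33,40]]]'; python3 - <<'E'
from h import *
shifts([(.38,.195,.1,-1.571),(.38,.195,.015,-1.571)])
im,d=grab_frame("top"); W=world("top",d)
r,P,s=boxpose(W,yr=(-.1,.16)); print(r,s)
E
```

```text
t: 2.72
eef_pos: [0.3805, 0.1971, 0.2266]
ee_rot: [-3.141, 0.0, -1.567]
force: [0.4, -0.4, -0.5]
width: 0.0401
gripper_force: 0.0
(0.38, 0.195, 0.1, -1.571) [  2.1   0.5 126.6] [-0.     0.     0.004]
(0.38, 0.195, 0.015, -1.571) [  2.1   0.5 211.6] [-0.     0.     0.004]
((403.6817932128906, 74.68521118164062), (112.60697174072266, 150.80406188964844), 1.3115698099136353) [ 193  196   47   35 1481]
```

```bash
python3 -m jog '[[[0,0,60,0,0,0,40],[0,0,120,0,0,0,40],[0,0,170,0,0,0,40],[0,0,205,0,0,0,40],[0,0,211,0,0,0,40],[10,0,211,0,0,0,40],[20,0,211,0,0,0,40],[28,0,211,0,0,0,40],[36,0,211,0,0,0,40],[46,0,211,0,0,0,40],[58,0,211,0,0,0,40],[72,0,211,0,0,0,40],[86,0,211,0,0,0,40],[96,0,211,0,0,0,40],[100,0,211,0,0,0,40]]]'; python3 - <<'E'
from h import *
im,d=grab_frame("side"); W=world("side",d); cv2.imwrite("pics/s1.png",im[150:280,180:330])
im,d=grab_frame("top"); W=world("top",d); 
r,P,s=boxpose(W,yr=(-.2,.1)); print(r,s, cv2.boxPoints(r).round(0).tolist())
cv2.imwrite("pics/t1.png",cv2.resize(im[150:260,130:400],None,fx=2.9,fy=2.9,interpolation=cv2.INTER_CUBIC))
E
```

```text
t: 4.65
eef_pos: [0.3804, 0.094, 0.0155]
ee_rot: [3.141, -0.0, -1.571]
force: [-0.1, 4.5, 2.1]
width: 0.0399
gripper_force: 2.1
((399.734130859375, -2.3122634887695312), (112.04389953613281, 135.4527130126953), 1.076971411705017) [ 219  197   42   35 1278] [[342.0, 64.0], [345.0, -71.0], [457.0, -69.0], [454.0, 66.0]]
```

View pics/t1.png

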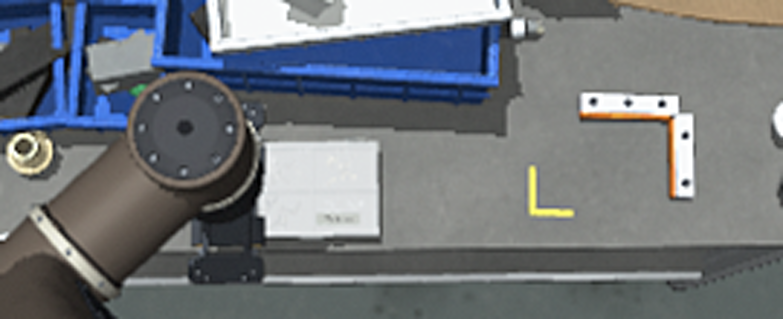

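The view shows the box square in front of the fingers (crop 265–380, 140–240), tape L at (530–572, 168–213), path clear.

```bash
python3 -m jog '[[[8,0,0,0,0,0,40],[20,0,0,0,0,0,40],[38,0,0,0,0,0.005,40],[56,0,0,0,0,0.01,40],[74,0,0,0,0,0.015,40],[92,0,0,0,0,0.02,40],[110,0,0,0,0,0.025,40],[128,0,0,0,0,0.03,40],[146,0,0,0,0,0.035,40],[164,0,0,0,0,0.04,40],[182,0,0,0,0,0.04,40],[200,0,0,0,0,0.04,40],[218,0,0,0,0,0.04,40],[236,0,0,0,0,0.04,40],[254,0,0,0,0,0.04,40],[272,0,0,0,0,0.04,40],[286,0,0,0,0,0.04,40],[296,0,0,0,0,0.04,40],[302,0,0,0,0,0.04,40],[302,0,0,0,0,0.04,40]]]'; python3 - <<'E'
from h import *
im,d=grab_frame("top"); W=world("top",d); 
r,P,s=boxpose(W,yr=(-.5,-.2)); print(r,s, cv2.boxPoints(r).round(0).tolist())
cv2.imwrite("pics/t2.png",cv2.resize(im[150:260,180:420],None,fx=3.2,fy=3.2,interpolation=cv2.INTER_CUBIC))
E
```

```text
t: 7.25
eef_pos: [0.3805, -0.2076, 0.0154]
ee_rot: [3.141, -0.0, -1.61]
force: [0.0, 0.7, 0.6]
width: 0.0402
gripper_force: 0.0
((395.5133972167969, -315.1554260253906), (112.51960754394531, 113.41638946533203), 86.67078399658203) [318 198  35  34 769] [[336.0, -368.0], [449.0, -375.0], [455.0, -262.0], [342.0, -256.0]]
```

View pics/t2.png

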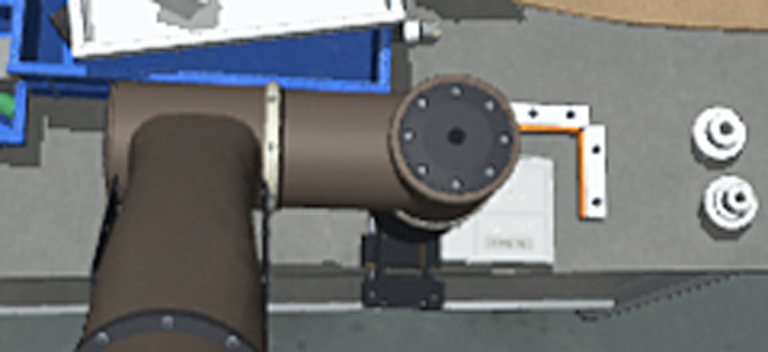

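Box at the stop side, right end at crop (552,160–265), clear of both stop faces, slightly rotated as wanted. Next: retreat, go round to the front.

```bash
python3 - <<'E'
from h import *
shifts([(.378,-.185,.0155,-1.61),(.375,-.185,.10,-1.61),(.30,-.295,.10,-3.185),(.30,-.295,.014,-3.185)])
print(arm.get_state()["q"])
E
```

```text
(0.378, -0.185, 0.0155, -1.61) [-22.2   3.4  -0. ] [ 0. -0. -0.]
(0.375, -0.185, 0.1, -1.61) [-22.1   6.5 -84.5] [ 0. -0. -0.]
(0.3, -0.295, 0.1, -3.185) [ 90.8  77.1 -84.5] [ 0.    -0.     1.575]
(0.3, -0.295, 0.014, -3.185) [90.7 77.1  1.5] [ 0.    -0.     1.575]
[-4.03129927e-02  2.33216776e-01 -7.68834981e-01  2.52152952e-04
 -5.69116607e-01  7.80374394e-04]
```

```bash
python3 -m jog '[[[-10,3,0,0,0,0,40],[-22,4,0,0,0,0,50],[-22,6,-45,0,0,0,60],[-22,6,-85,0,0,0,60],[20,33,-85,0,0,0.4,60],[60,58,-85,0,0,0.8,60],[90,77,-85,0,0,1.2,60],[90,77,-85,0,0,1.4,60],[90,77,-85,0,0,1.575,60],[90,77,-85,0,0,1.575,60],[90,77,-85,0,0,1.575,60],[90,77,-85,0,0,1.575,60],[90,77,-85,0,0,1.575,60],[90,77,-85,0,0,1.575,60]]]'; python3 - <<'E'
from h import *
print(arm.get_state()["q"])
shifts([(.30,-.295,.014,-3.185)])
im,d=grab_frame("top"); W=world("top",d); 
r,P,s=boxpose(W,yr=(-.5,-.2)); print(r,s, cv2.boxPoints(r).round(0).tolist())
E
```

```text
t: 9.05
eef_pos: [0.3005, -0.2934, 0.1006]
ee_rot: [-3.142, 0.0, 3.1]
force: [0.1, 0.3, -0.2]
width: 0.06
gripper_force: 0.0
[-2.99148748e-01  6.43166156e-02 -6.99115659e-01 -3.70295375e-05
 -8.07258380e-01 -1.31317734e+00]
(0.3, -0.295, 0.014, -3.185) [ 0.5 -1.6 86.6] [-0.     0.     0.002]
((447.04534912109375, -362.85076904296875), (19.993501663208008, 2.7033605575561523), 73.25135803222656) [346 198   7   2   7] [[443.0, -372.0], [445.0, -373.0], [451.0, -354.0], [449.0, -353.0]]
```

```bash
python3 -m jog '[[[0,0,40,0,0,0,60],[0,0,78,0,0,0,60],[0,0,86,0,0,0,60],[-10,0,86,0,0,0,60],[-20,0,86,0,0,0,60],[-28,0,86,0,0,0,60],[-36,0,86,0,0,0,60],[-44,0,86,0,0,0,60],[-50,0,86,0,0,0,60],[-54,0,86,0,0,0,60],[-54,0,86,0,0,0,60]]]'
python3 -m jog '[[[-2,0,0,0,0,0,60],[-4,0,0,0,0,0,60],[-4,0,0,0,0,0,60]]]'
```

```text
t: 10.48
eef_pos: [0.355, -0.2966, 0.0145]
ee_rot: [-3.141, 0.001, 3.099]
force: [-2.2, 0.2, 1.9]
width: 0.06
gripper_force: 1.0
t: 10.85
eef_pos: [0.3586, -0.2967, 0.0145]
ee_rot: [-3.142, 0.0, 3.098]
force: [-3.9, 0.3, 1.1]
width: 0.06
gripper_force: 1.5
```

```bash
for i in 1 2 3; do python3 -m jog '[[[-1,0,0,0,0,0,60],[-2,0,0,0,0,0,60],[-2,0,0,0,0,0,60]]]' | grep -E "eef|rce|rot"; done; python3 - <<'E'
from h import *
print(arm.get_state()["moment"])
E
```

```text
eef_pos: [0.3605, -0.2968, 0.0146]
ee_rot: [-3.142, 0.0, 3.098]
force: [-2.6, -1.1, 0.5]
gripper_force: 1.4
eef_pos: [0.3626, -0.2969, 0.0146]
ee_rot: [-3.142, 0.0, 3.098]
force: [-1.7, 0.5, -0.2]
gripper_force: 1.3
eef_pos: [0.3644, -0.2969, 0.0146]
ee_rot: [-3.142, 0.0, 3.098]
force: [-2.5, 0.9, 0.8]
gripper_force: 1.4
[ 0.06720005  0.99469476 -0.02697712]
```

```bash
for i in 1 2 3; do python3 -m jog '[[[-1,0,0,0,0,0,60],[-2,0,0,0,0,0,60],[-2,0,0,0,0,0,60]]]' | grep -E "eef|rce"; done; python3 - <<'E'
from h import *
im,d=grab_frame("side"); 
cv2.imwrite("pics/s3.png",cv2.resize(im[130:230,200:320],None,fx=6,fy=6,interpolation=cv2.INTER_CUBIC))
E
```

```text
eef_pos: [0.3646, -0.2968, 0.0144]
force: [-8.3, -0.2, 6.0]
gripper_force: 4.0
eef_pos: [0.3647, -0.2966, 0.0142]
force: [-13.6, 0.3, 9.7]
gripper_force: 6.3
eef_pos: [0.3648, -0.2964, 0.0139]
force: [-16.7, -2.0, 12.7]
gripper_force: 8.9
```

View pics/s3.png

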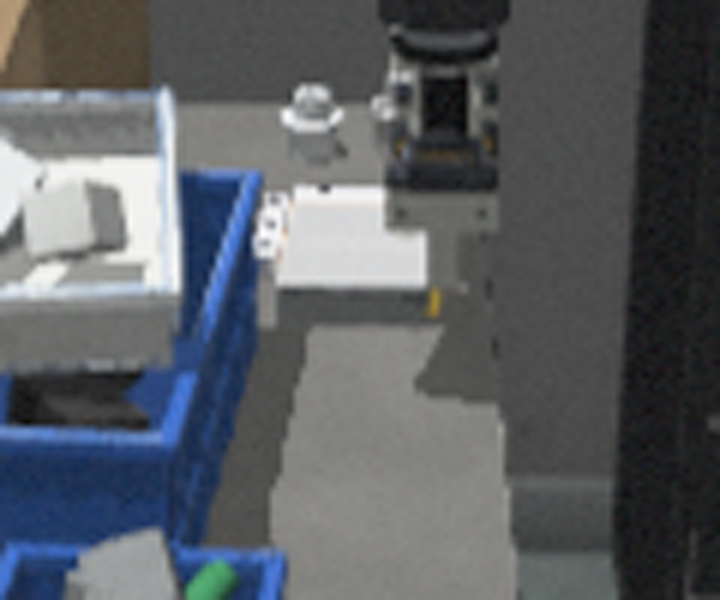

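The side view shows the box up against the rail (crop (285,230)), its front left corner at the tape (433,300). Rail contact confirmed by 16 N; now to the left end.

```bash
python3 -m jog '[[[10,0,0,0,0,0,60],[25,0,0,0,0,0,60],[25,0,-40,0,0,0,30],[25,0,-85,0,0,0,0],[25,0,-85,0,0,0,0]]]'; python3 - <<'E'
from h import *
shifts([(.43,-.165,.1,3.1),(.43,-.165,.014,3.1)])
E
```

```text
t: 13.78
eef_pos: [0.3479, -0.297, 0.1031]
ee_rot: [-3.139, 0.008, 3.099]
force: [1.0, 0.1, 0.0]
width: 0.0356
gripper_force: 0.0
(0.43, -0.165, 0.1, 3.1) [-76.4 135.4   3.4] [-0.002  0.008 -0.001]
(0.43, -0.165, 0.014, 3.1) [-75.7 135.6  89.4] [-0.002  0.008 -0.001]
```

```bash
python3 -m jog '[[[-40,60,0,0,0,0,0],[-77,110,0,0,0,0,0],[-77,136,0,0,0,0,0],[-77,136,0,0,0,0,0],[-77,136,40,0,0,0,0],[-77,136,80,0,0,0,0],[-77,136,88,0,0,0,0],[-77,126,88,0,0,0,0],[-77,114,88,0,0,0,0],[-77,104,88,0,0,0,0],[-77,96,88,0,0,0,0],[-77,90,88,0,0,0,0],[-77,86,88,0,0,0,0],[-77,86,88,0,0,0,0]]]'; python3 - <<'E'
from h import *
im,d=grab_frame("top"); W=world("top",d); np.savez("f2",im=im,W=W)
r,P,s=boxpose(W,yr=(-.5,-.18)); print(r,s)
E
```

```text
t: 15.52
eef_pos: [0.4263, -0.2137, 0.012]
ee_rot: [3.141, 0.001, 3.098]
force: [-0.2, 1.1, 1.8]
width: -0.0004
gripper_force: 1.0
((431.7988586425781, -308.2611999511719), (151.2622528076172, 110.95991516113281), 89.19325256347656) [310 187  46  34 733]
```

```bash
python3 -m jog '[[[0,-4,0,0,0,0,0],[0,-8,0,0,0,0,0],[0,-12,0,0,0,0,0],[0,-15,0,0,0,0,0],[0,-17,0,0,0,0,0],[0,-17,0,0,0,0,0]]]'| grep -E "eef|rce"; for i in 1 2 3; do python3 -m jog '[[[0,-1,0,0,0,0,0],[0,-2,0,0,0,0,0],[0,-2,0,0,0,0,0]]]' | grep -E "eef|rce"; done
```

```text
eef_pos: [0.4255, -0.2305, 0.0118]
force: [1.4, 3.5, 4.3]
gripper_force: 2.1
eef_pos: [0.4254, -0.2324, 0.0117]
force: [0.9, 5.2, 5.0]
gripper_force: 3.0
eef_pos: [0.4253, -0.2343, 0.0117]
force: [-0.1, 5.1, 5.7]
gripper_force: 3.1
eef_pos: [0.4252, -0.2363, 0.0118]
force: [-0.5, 6.1, 6.1]
gripper_force: 3.1
```

```bash
for i in 1 2 3 4; do python3 -m jog '[[[0,-1,0,0,0,0,0],[0,-2,0,0,0,0,0],[0,-2,0,0,0,0,0]]]' | grep -E "eef|force: \["; done
```

```text
eef_pos: [0.4251, -0.238, 0.0118]
force: [-0.5, 9.8, 6.7]
eef_pos: [0.4251, -0.2384, 0.0117]
force: [0.5, 23.5, 11.1]
eef_pos: [0.425, -0.2388, 0.0116]
force: [0.5, 39.6, 15.2]
eef_pos: [0.4251, -0.239, 0.0117]
force: [0.6, 56.8, 20.9]
```

```bash
python3 -m jog '[[[0,10,0,0,0,0,0],[0,32,0,0,0,0,0],[0,32,-45,0,0,0,20],[0,32,-90,0,0,0,20],[0,32,-90,0,0,0,20],[0,32,-90,0,0,0,20]]]' | grep -E "eef|rot"; python3 - <<'E'
from h import *
shifts([(.33,-.345,.1,3.1),(.33,-.345,.014,3.1)])
E
```

```text
eef_pos: [0.4254, -0.2126, 0.1012]
ee_rot: [3.142, -0.0, 3.098]
(0.33, -0.345, 0.1, 3.1) [  89.6 -136.4    1.2] [ 0.    -0.    -0.002]
(0.33, -0.345, 0.014, 3.1) [  89.5 -136.4   87.2] [ 0.    -0.    -0.002]
```

```bash
python3 -m jog '[[[50,-60,0,0,0,0,20],[90,-110,0,0,0,0,20],[90,-136,0,0,0,0,20],[90,-136,0,0,0,0,20],[90,-136,40,0,0,0,20],[90,-136,80,0,0,0,20],[90,-136,86,0,0,0,20],[80,-136,86,0,0,0,20],[70,-136,86,0,0,0,20],[65,-136,86,0,0,0,20],[61,-136,86,0,0,0,20],[59,-136,86,0,0,0,20],[59,-136,86,0,0,0,20]]]' | grep -E "eef|force: \["; for i in 1 2 3; do python3 -m jog '[[[-1,0,0,0,0,0,20],[-2,0,0,0,0,0,20],[-2,0,0,0,0,0,20]]]' | grep -E "eef|force: \["; done
```

```text
eef_pos: [0.3612, -0.3458, 0.0157]
force: [-0.5, 0.2, -0.3]
eef_pos: [0.3623, -0.3458, 0.0154]
force: [-3.1, -0.2, 2.1]
eef_pos: [0.3625, -0.3457, 0.0153]
force: [-9.9, -2.0, 7.1]
eef_pos: [0.3626, -0.3455, 0.0152]
force: [-14.4, -4.0, 11.8]
```

```bash
python3 -m jog '[[[10,0,0,0,0,0,20],[30,0,0,0,0,0,20],[30,0,-60,0,0,0,20],[30,0,-120,0,0,0,20],[30,0,-180,0,0,0,20],[30,50,-180,0,0,0,20],[20,100,-180,0,0,0,20],[-10,160,-180,0,0,0,20],[-50,220,-180,0,0,0,20],[-50,260,-180,0,0,0,20],[-50,300,-180,0,0,0,20],[-50,350,-180,0,0,0,20],[-50,350,-180,0,0,0,20],[-50,350,-180,0,0,0,20]]]' | grep -E "t:|eef"; python3 - <<'E'
from fit import *
im,d=grab_frame("top"); W=world("top",d); np.savez("f3",im=im,W=W)
r,P,s=boxpose(W,yr=(-.425,-.18)); print(r,s)
S=6; big=cv2.resize(im[165:240,270:390],None,fx=S,fy=S,interpolation=cv2.INTER_CUBIC); cv2.imwrite("pics/t4.png",big)
for q in ["steel_bush","tall_bush","brass_bush"]:
    for r in spot_in(q,"top")[:1]:
        u,v=map(int,r["uv"]); print(q,r["uv"],W[v,u].round(3))
im,d=grab_frame("side"); W=world("side",d); r,P,s=boxpose(W,yr=(-.425,-.18)); print(r,s)
E
```

```text
t: 24.2
eef_pos: [0.4318, 0.0013, 0.1954]
ee_rot: [3.141, 0.0, 3.1]
((431.6304016113281, -335.3293151855469), (157.5778045654297, 116.2326431274414), 87.73860931396484) [ 317  187   48   35 1460]
steel_bush [403.1, 190.0] [ 0.469 -0.536  0.058]
tall_bush [408.3, 214.0] [ 0.389 -0.544  0.066]
((430.5897216796875, -330.1119689941406), (161.34259033203125, 108.58977508544922), 87.31771850585938) [246 160  26  17 352]
```

View pics/t4.png

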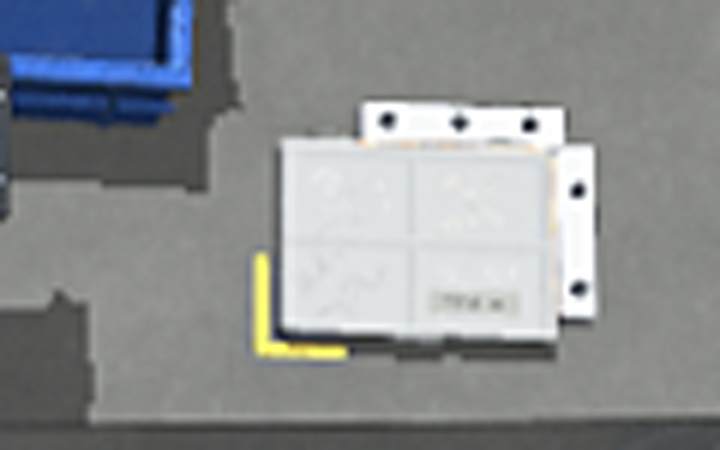

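The box sits square in the stop: its edges hide the orange faces at (362–550,145) and (555,150–320), with an even gap to the tape L at (262,255–350). One last gentle nudge toward the short stop makes sure of the end contact.

```bash
python3 -m jog '[[[0,-60,0,0,0,0,0],[0,-120,0,0,0,0,0],[0,-180,0,0,0,0,0],[0,-205,0,0,0,0,0],[8,-205,60,0,0,0,0],[8,-205,120,0,0,0,0],[8,-205,170,0,0,0,0],[8,-205,182,0,0,0,0],[8,-215,182,0,0,0,0],[8,-225,182,0,0,0,0],[8,-232,182,0,0,0,0],[8,-235,182,0,0,0,0],[8,-235,182,0,0,0,0]]]' | grep -E "eef|force: \["; for i in 1 2 3; do python3 -m jog '[[[0,-1,0,0,0,0,0],[0,-2,0,0,0,0,0],[0,-2,0,0,0,0,0]]]' | grep -E "eef|force: \["; done
```

```text
eef_pos: [0.4143, -0.2333, 0.014]
force: [-0.4, 1.1, 1.1]
eef_pos: [0.414, -0.2349, 0.0135]
force: [0.4, -0.4, -0.2]
eef_pos: [0.4139, -0.2371, 0.0135]
force: [-1.2, 0.5, -0.3]
eef_pos: [0.4138, -0.2379, 0.0135]
force: [0.1, 13.3, 3.2]
```

```bash
python3 -m jog '[[[0,10,0,0,0,0,0],[0,35,0,0,0,0,0],[0,35,-60,0,0,0,0],[0,60,-120,0,0,0,0],[0,100,-180,0,0,0,0],[0,160,-180,0,0,0,0],[0,220,-180,0,0,0,0],[0,220,-180,0,0,0,0],[0,220,-180,0,0,0,0]]]' | grep -E "t:|eef"; python3 - <<'E'
from h import *
im,d=grab_frame("top"); W=world("top",d); old=np.load("f3.npz")["im"]
r,P,s=boxpose(W,yr=(-.425,-.18)); print(r,s, "diff",np.abs(im[180:230,305:385].astype(int)-old[180:230,305:385]).mean())
print(arm.job_done())
E
```

```text
t: 28.32
eef_pos: [0.4231, -0.0188, 0.1935]
ee_rot: [-3.141, -0.0, 3.1]
((429.30023193359375, -331.3929443359375), (151.3944854736328, 112.48998260498047), 87.9010009765625) [ 317  187   46   35 1462] diff 0.7526666666666667
the job is handed in; nothing more can be done
None
```

The box is home in the corner stop: pushes met firm resistance at both the rail and the short stop, and the last top view showed it square. The job is handed in at about 28 s with the arm clear. I saw no bystander disturbed, but I only re-checked the two bushes by the stop.

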